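# Reset the tripped firing unit with the reset pin

### The arm

A 7-joint arm with a two-finger parallel gripper is mounted at the origin on a cart in front of the work surface, level with it; the furniture and walls round the work are solid. World frame = base frame: x ahead of the robot, y to its left, z up, the work surface at z = 0. Lengths are in m, angles in rad, forces in N, time in s.
With the tool pointing down it reaches from about 0.4 to 0.9 m from the base axis. Payload 5.6 kg.
Tool frame: the origin (TCP) lies between the finger pads; the fingertips stand 22 mm ahead of it and the grasp point (between the pads) lies 3 mm ahead of it (tips_ahead is the distance from the TCP to the fingertips, in m); z points along the fingers, x is the direction in which the jaws open and shut, and the axes are right-handed (so a half turn about z gives the same grasp; the last joint's range is limited). The gripper opens to 92 mm and grips with 3 to 60 N. Pads are 20 mm wide; open, the fingers measure 128 mm over their backs; the gripper's body (75 mm by 189 mm) begins 69 mm behind the grasp point.
Start: joints at [-1.384, 0.468, -0.012, 1.603, 0.006, 1.071, -0.056], TCP at [0.148, 0.633, 0.211] pointing down, gripper open.
Joint ranges: [-2.53, 2.53], [-0.31, 2.02], [-1.57, 1.55], [0.28, 2.44], [-1.29, 4.43], [0.15, 1.84], [-2.92, 2.92]. Speed limits (rad/s): [2.57, 2.57, 3.14, 3.14, 3.14, 3.14, 3.14].

### API

Orientations are given as a unit quaternion [w, x, y, z].
In Python, from workcell import * gives the robot as it stands.
- The arm moves only by the shell command python3 -m pendant 'ROWS' [OPENING] [FORCE]. ROWS is JSON, a list of rows, each a list of 2 entries, a list of its own where there are three numbers: the shift along the tool's x, y, z in cm, then the turn, a rotation vector about the tool's x, y, z in degrees. A call has 1 to 12 rows; each row is the pose to reach, as a shift and turn from the pose commanded when the call began, along the tool's axes at that moment; what a row does not reach only later rows make up. A row lasts 1/10 s, in which the tool goes at most 50 mm and 8.59 degrees, less where a joint would pass 70% of its speed; a pose out of reach is approached as far as the arm can. A call with a gripper value outside its range is refused whole. OPENING is the opening, from 0 (shut) to 1 (fully open), set as the call begins (- or left out, the last holds). The fingers move at their own pace and stop on an object; FORCE is the grip in N (left out, the last holds). Time passes only in rows, so rows that repeat a pose let the fingers close. It gives the time, the measured TCP pose, the force and the opening at its end, in the units of the state.
- read_state(): the state, without advancing time (a new reading comes with each control period).
- read_camera(name): name is "scene" or "top"; returns a dict with "pixels" (400x640x3 uint8, blue, green, red), "z_map" (400x640 float32, m along the optical axis (not along the pixel's ray), 0 where there is no reading), "fx", "fy", "cx", "cy" (pixels), "R" (3x3) and "t" (3): a world point X has camera coordinates R X + t. Camera axes: x right, y down, z forward; pixel columns grow to the right and rows downward; lengths in m; the calibration is good to about 2 mm. A picture is of the moment at which its call begins.
- hand_in(): hands the job in, once; it reports no verdict.
The state is a dict: "clock": time; "joint_positions": joint angles; "joint_velocities": joint speeds; "joint_torque": joint torques, N m; "eef_pos": TCP position; "eef_rot": TCP orientation; "ft_force": force on the tool from outside, world axes, zero at the start; "ft_torque": the same for the moment, N m; "grip_width": finger opening in m.
Only numpy, scipy, OpenCV 4.12 (cv2) and the standard library are available. Lean on these libraries where they do the work, as an engineer would, in place of code of your own. Each camera call takes 0.05 s, during which the arm holds its last target. There are 200 camera calls.

### The job

The firing unit on the worktop has tripped. Take the yellow-handled reset pin from its blue holder, put it down the guard tube on the unit's sloping panel and push the sprung plunger inside fully home, holding it there for a moment, so that the dial pointer goes over from the red to the green mark; then stand the pin back in its holder and let go. Leave the combustion vessel, crucible, stopper and pellet die where they are.

Things in the scene. Friction and masses are not known exactly. Their poses are not given: they have to be found in the camera images.
- reset_pin: Loose steel pin with a yellow round handle, 150 mm long, 60 g. Origin at the centre of its tip (lower end), z along the pin to the handle. Shaft 8 mm diameter from z = 0 to 90 mm, tip bevelled to 5.6 mm; collar 25 mm diameter from 90 to 95 mm; handle 16 mm diameter from 95 to 150 mm, to be gripped across. It starts standing in pin_holder with its tip on the floor of the hole.
- pin_holder: Fixed blue block 56 x 56 x 50 mm on the worktop; origin at the centre of its underside. In the centre of its top is an upright hole 10 mm in diameter with a 3 mm bevel, floor 10 mm above the underside (40 mm deep).
- firing_unit: Fixed dark instrument case with a grey sloping panel, 160 mm deep, 180 mm wide, 119 mm high at the back and 47 mm at the front. Origin at the centre of its underside; x points to its back, z up. The panel faces the front (-x) and slopes at 30 degrees to the worktop. On it: the guard tube (right, -y), the dial (upper left) and two output sockets (lower left).
- guard_tube: Aluminium tube standing square on the sloping panel, 24 mm tall. Origin on its axis at the panel's surface; its z axis points out of the tube along its axis, 30 degrees from vertical, up and towards the unit's front. Bore 13 mm in diameter, from z = 16 mm to the mouth at z = 24 mm widening to 23 mm; outer diameter 25 mm, 35 mm at the mouth.
- plunger_head (a point): Centre of the flat top of the red plunger inside the guard tube (11 mm diameter); z axis as the guard tube's. At rest it stands 2 mm above the panel's surface (22 mm below the tube's mouth), pushed fully home 10 mm below it.
- reset_plunger (a joint): Travel of the sprung plunger in m: 0 at rest, 0.012 fully home. About 2 N to start, 8 N at the end; it springs back when let go.
- trip_pointer (a joint): Angle of the white pointer on the round black dial, in rad: 0 at the red mark (tripped), 1.4 at the green mark (reset). Driven by the plunger in proportion to its travel and stays at the furthest point reached.
- vessel_a: Bystander: steel combustion vessel, 80 mm diameter, 202 mm high, standing right of the unit; origin at the centre of its underside.
- crucible_2: Bystander: small grey open crucible, 27 mm diameter, 14 mm high, near the front edge; origin at the centre of its underside.
- stopper_1: Bystander: red rubber stopper, 30 mm diameter, 27 mm high; origin at the centre of its underside.
- pellet_die: Bystander: steel pellet die, 40 mm diameter, 30 mm high, in front of the hand press; origin at the centre of its underside.

How it is judged:
On the way:
1. the pin's tip is down the guard tube and holds the plunger fully home for 0.3 s (travel over 10.8 of 12 mm) (value of joint reset_plunger above 0.0108 m and distance between reset_pin and plunger_head below 0.008 m), for 0.3 s.
At the end, for the whole second after the job is handed in: The pointer is at the green mark (over 1.2 rad), the plunger has sprung back (under 2 mm), and the pin stands released and still in the holder's hole: tip within 6 mm of the hole's axis and less than 5 mm above its floor, handle up, tilted under 0.12 rad (value of joint trip_pointer above 1.2 rad and value of joint reset_plunger below 0.002 m and horizontal distance between reset_pin and pin_holder below 0.006 m and z of reset_pin in the frame of pin_holder below 0.015 m and angle between reset_pin's own z axis and vertical below 0.12 rad and linear speed of reset_pin below 0.02 m/s); the robot touches nothing.
It fails at once if a bystander (vessel, crucible, stopper or pellet die) is moved by more than 20 mm (distance of any of vessel_a, crucible_2, stopper_1, pellet_die from where it was at the start of the episode above 0.02 m).
It also fails if it takes over 54 s, if anything falls off the work surface, if the arm or the gripper's body presses on something with over 40 N, if the wrist force passes 120 N, or if a joint passes its speed limit or range.

## Working session

There is one attempt and no reset: what is moved stays moved. The work goes in short steps, Python scripts to look and compute and a shell command to move; the robot and the scene stay as the last step left them, time stands still between calls to the robot, and variables do not carry over. Pictures are saved under pics/ and viewed, about 8 in all and at most 12, crops included, and the job is handed in when it is done.

```bash
ls; mkdir -p pics
python3 - <<'E'
from workcell import *
import cv2,numpy as np
s=read_state();print({k:np.round(v,4).tolist() for k,v in s.items()})
for n in("scene","top"):
    c=read_camera(n);cv2.imwrite(f"pics/{n}0.png",c["pixels"]);np.savez(f"{n}0.npz",**c)
    print(n,c["fx"],c["fy"],c["cx"],c["cy"],c["R"].round(4).tolist(),c["t"])
E
```

```text
pics
{'clock': 0.0, 'joint_positions': [-1.384, 0.4684, -0.0116, 1.6036, 0.006, 1.0714, -0.0563], 'joint_velocities': [-0.0002, -0.0004, -0.0004, -0.0011, 0.0006, -0.0006, 0.0021], 'joint_torque': [-0.0005, -52.0567, -0.0129, -24.3749, -0.0566, 0.0172, 0.0002], 'eef_pos': [0.148, 0.6323, 0.2096], 'eef_rot': [0.0006, 0.7835, 0.6214, -0.0007], 'ft_force': [-0.0346, -0.3714, -0.4882], 'ft_torque': [-0.0163, 0.0149, 0.0343], 'grip_width': 0.0918}
scene 411.5865417057841 411.5865417057841 320.36267872481073 206.21426125404716 [[0.7171, -0.697, -0.0039], [-0.4384, -0.4466, -0.78], [0.5419, 0.561, -0.6258]] [-0.43417937  0.24167264  0.78210926]
top 404.50456297903696 404.50456297903696 308.03441990601095 199.13936938752363 [[-0.0173, -0.9997, -0.0178], [-0.9897, 0.0196, -0.142], [0.1423, 0.0152, -0.9897]] [-0.08580876  0.53446817  0.97177507]
```

View pics/scene0.png

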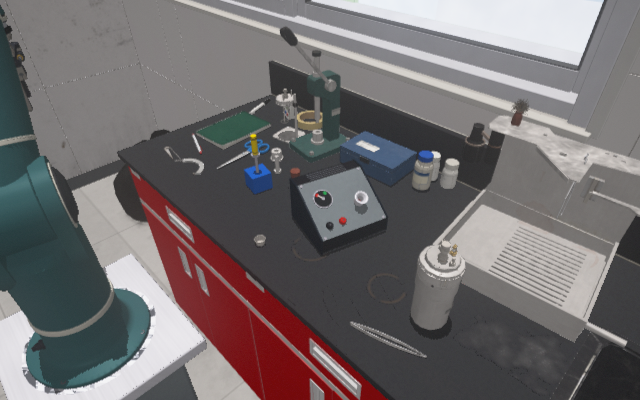

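View pics/top0.png

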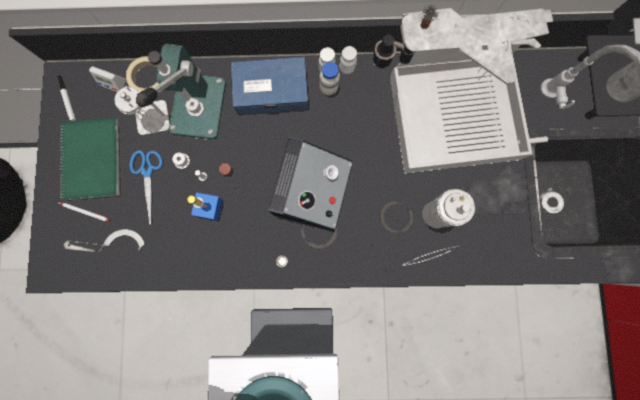

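The scene view shows the yellow handle at about (255,145), the holder at (258,178), the tube at (361,199) and the dial at (323,199). In the top view, the holder is at (206,207), the handle at (192,200), the tube at (332,172) and the dial at (307,199). The unit's front faces roughly world -y.

```bash
cat > h.py <<'E'
import numpy as np,cv2
def load(n): return dict(np.load(n))
def cloud(c):
    z=c["z_map"];v,u=np.mgrid[:400,:640]
    P=np.stack([(u-c["cx"])/c["fx"]*z,(v-c["cy"])/c["fy"]*z,z],-1)
    return (P-c["t"])@c["R"], z>0
def proj(c,X):
    p=np.asarray(X)@c["R"].T+c["t"]; return np.stack([p[...,0]/p[...,2]*c["fx"]+c["cx"],p[...,1]/p[...,2]*c["fy"]+c["cy"]],-1)
def tri(cs,uvs):
    A=[];b=[]
    for c,(u,v) in zip(cs,uvs):
        d=c["R"].T@np.array([(u-c["cx"])/c["fx"],(v-c["cy"])/c["fy"],1]);d/=np.linalg.norm(d)
        o=-c["R"].T@c["t"];M=np.eye(3)-np.outer(d,d);A.append(M);b.append(M@o)
    x=np.linalg.solve(sum(A),sum(b));return x,[np.linalg.norm(M@x-bb) for M,bb in zip(A,b)]
E
python3 - <<'E'
from h import *
from scipy.optimize import least_squares
cs={n:load(n+"0.npz") for n in("scene","top")}
for n,c in cs.items():
    P,ok=cloud(c);hsv=cv2.cvtColor(c["pixels"],cv2.COLOR_BGR2HSV);H,S,V=[hsv[...,i].astype(int) for i in range(3)]
    v,u=np.mgrid[:400,:640]
    reg=(np.abs(u-255)<40)&(np.abs(v-160)<45) if n=="scene" else (np.abs(u-200)<40)&(np.abs(v-200)<40)
    b=reg&ok&(H>105)&(H<128)&(S>150)
    y=reg&(H>20)&(H<35)&(S>130)
    t=b&(np.abs(P[...,2]-.05)<.006)
    q=P[t];r=cv2.minAreaRect((q[:,:2]*1000).astype(np.float32))
    print(n,"holder top",t.sum(),q.mean(0).round(4),"z",np.median(q[:,2]).round(4),r)
    q=P[y&ok&(P[...,2]>.03)&(P[...,2]<.2)];print(" yellow",y.sum(),q.mean(0).round(4),q.min(0).round(3),q.max(0).round(3))
    h=[]
    for lo in np.arange(.09,.17,.01):
        k=q[(q[:,2]>lo)&(q[:,2]<lo+.01)]
        if len(k):print("  z",lo.round(2),len(k),k.mean(0).round(4))
    yy,xx=np.where(y);print(" yellow px",xx.min(),xx.max(),yy.min(),yy.max(),"c",xx.mean(),yy.mean())
    # panel
    reg=(np.abs(u-338)<55)&(np.abs(v-208)<50) if n=="scene" else (np.abs(u-312)<45)&(np.abs(v-185)<48)
    m=reg&ok&(P[...,2]>.05)&(P[...,2]<.15)&(S<60)&(V>60);q=P[m]
    rng=np.random.default_rng(0);best=0
    for _ in range(500):
        a=q[rng.choice(len(q),3,0)];nn=np.cross(a[1]-a[0],a[2]-a[0])
        L=np.linalg.norm(nn)
        if L<1e-6: continue
        nn/=L
        i=np.abs((q-a[0])@nn)<.002
        if i.sum()>best:best=i.sum();I=i
    k=q[I];c0=k.mean(0);nn=np.linalg.svd(k-c0)[2][2];nn*=np.sign(nn[2])
    print(" panel",best,len(q),"n",nn.round(4),"tilt",np.degrees(np.arccos(nn[2])),"az",np.degrees(np.arctan2(nn[1],nn[0])),"c",c0.round(4))
    hh=(P-c0)@nn
    rim=reg&ok&(hh>.019)&(hh<.028);rim&=(np.abs(u-361)<15)&(np.abs(v-199)<15) if n=="scene" else (np.abs(u-332)<15)&(np.abs(v-172)<15)
    k=P[rim];yy,xx=np.where(rim);print(" rim",rim.sum(),k.mean(0).round(4),"h",np.median(hh[rim]),"px",xx.min(),xx.max(),yy.min(),yy.max())
    e=np.cross(nn,[0,0,1]);e/=np.linalg.norm(e);f=np.cross(nn,e)
    (cc,rr)=cv2.minEnclosingCircle(np.stack([(k-c0)@e,(k-c0)@f],1).astype(np.float32)*1000)
    M=c0+e*cc[0]/1000+f*cc[1]/1000+nn*.024;print(" mouth",M.round(4),"r",rr, "proj",proj(c,M))
A=cs["scene"]["pixels"][150:260,275:400];B=cs["top"]["pixels"][130:240,265:360]
C=cs["scene"]["pixels"][125:200,235:285]; D=cs["top"]["pixels"][180:235,170:230]
f=lambda i:cv2.resize(i,(400,300),interpolation=cv2.INTER_CUBIC)
cv2.imwrite("pics/crop1.png",np.vstack([np.hstack([f(A),f(B)]),np.hstack([f(C),f(D)])]))
E
```

```text
scene holder top 239 [0.5188 0.1565 0.048 ] z 0.0482 ((520.676025390625, 160.40206909179688), (61.5787239074707, 57.37166213989258), 77.77458190917969)
 yellow 110 [0.5174 0.1562 0.1355] [0.512 0.15  0.105] [0.528 0.166 0.161]
  z 0.1 5 [0.5171 0.1551 0.1071]
  z 0.11 19 [0.5168 0.1552 0.1143]
  z 0.12 17 [0.5168 0.1557 0.1245]
  z 0.13 20 [0.5171 0.1565 0.1348]
  z 0.14 17 [0.5173 0.1559 0.1448]
  z 0.15 25 [0.5182 0.1572 0.1558]
  z 0.16 3 [0.5206 0.1576 0.1605]
 yellow px 250 257 134 154 c 253.66363636363636 143.85454545454544
 panel 2614 3765 n [-0.1357 -0.4775  0.8681] tilt 29.765016523136744 az -105.86105761436443 c [ 0.5585 -0.1157  0.0835]
 rim 100 [ 0.5892 -0.154   0.094 ] h 0.02344943851054981 px 355 367 191 203
 mouth [ 0.588  -0.1539  0.0947] r 16.700641632080078 proj [361.01326664 197.06081239]
top holder top 66 [0.5137 0.1478 0.0483] z 0.0483 ((516.3889770507812, 149.60379028320312), (36.266998291015625, 53.028499603271484), 77.71610260009766)
 yellow 22 [0.5175 0.1529 0.1406] [0.514 0.151 0.12 ] [0.522 0.155 0.161]
  z 0.12 5 [0.5174 0.1535 0.1235]
  z 0.13 4 [0.5185 0.1525 0.1338]
  z 0.14 6 [0.5169 0.153  0.1428]
  z 0.15 6 [0.5179 0.1524 0.1539]
  z 0.16 1 [0.5159 0.1529 0.1608]
 yellow px 194 199 199 204 c 196.6818181818182 201.5
 panel 2653 4509 n [-0.1324 -0.4824  0.8659] tilt 30.016123108171662 az -105.34488112840238 c [ 0.5609 -0.1122  0.0866]
 rim 95 [ 0.5881 -0.1561  0.0931] h 0.023282253575109563 px 327 338 166 179
 mouth [ 0.5872 -0.1555  0.0943] r 16.96867561340332 proj [332.39531573 172.52640283]
```

View pics/crop1.png

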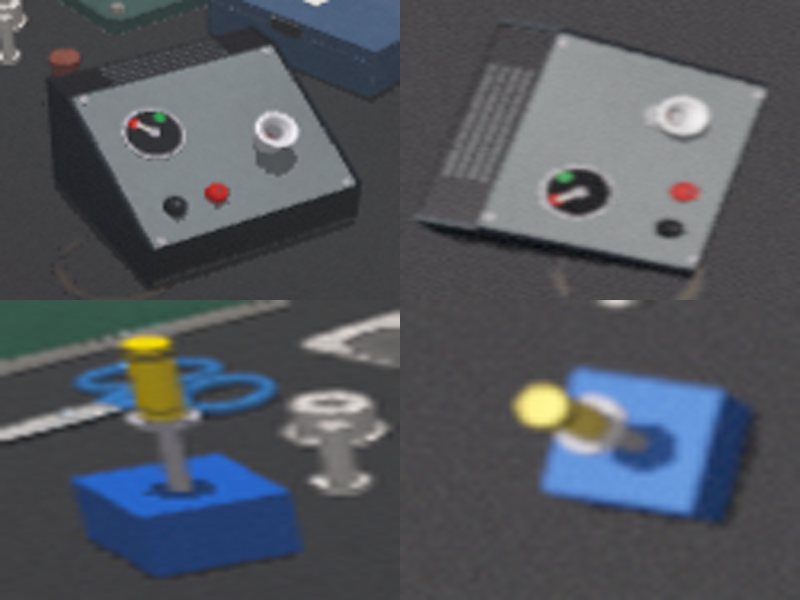

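Crop: the holder top face is centred at about scene (257.7,171.3) and top (204.6,205.4). The handle top is at about scene (253,135) and top (190.8,199). The tube's mouth and the pointer at red are clear.

Run:
```python
from h import *
cs=[load("scene0.npz"),load("top0.npz")]
for n,a in dict(holder=((257.6,170.9),(204.5,205.2)),handletop=((253.,135.2),(190.7,199.)),collar=((254.9,154),(197.6,202.)),mouth=((360.8,197.5),(332.2,172.3))).items():
    x,e=tri(cs,a);print(n,x.round(4),np.round(e,4))
# mask-based: blue silhouette centre fit by projecting model
from scipy.optimize import minimize
def score(p,show=False):
    x,y,th=p;R=np.array([[np.cos(th),-np.sin(th)],[np.sin(th),np.cos(th)]]);s=0
    for c,b in zip(cs,masks):
        q=np.array([[i,j] for i in(-.028,.028) for j in(-.028,.028)])@R.T+[x,y]
        X=np.vstack([np.c_[q,np.zeros(4)],np.c_[q,np.full(4,.05)]])
        uv=proj(c,X);m=np.zeros((3200,5120),np.uint8)[:, :]
        m=np.zeros((400*4,640*4),np.uint8);cv2.fillConvexPoly(m,cv2.convexHull(((uv+.5)*4).astype(np.float32)).astype(int),255)
        m=cv2.resize(m,(640,400),interpolation=cv2.INTER_AREA)/255.
        s+=np.abs(m-b).sum()
    return s
masks=[]
for c,(u0,u1,v0,v1) in zip(cs,((240,280,160,196),(185,230,188,225))):
    hsv=cv2.cvtColor(c["pixels"],cv2.COLOR_BGR2HSV);m=((hsv[...,0]>105)&(hsv[...,0]<128)&(hsv[...,1]>110)).astype(np.uint8)
    k=np.zeros_like(m);k[v0:v1,u0:u1]=m[v0:v1,u0:u1];k=cv2.morphologyEx(k,cv2.MORPH_CLOSE,np.ones((7,7)));masks.append(k.astype(float))
r=min((minimize(score,[.517,.151,t],method="Nelder-Mead",options=dict(initial_simplex=[[.517,.151,t],[.523,.151,t],[.517,.157,t],[.517,.151,t+.15]])) for t in(-.4,-.1,.2,.5)),key=lambda r:r.fun)
print("holder fit",r.x,r.fun,[m.sum() for m in masks])
```

```text
holder [0.5215 0.16   0.0487] [0.0005 0.0005]
handletop [0.5211 0.1608 0.1584] [0.0004 0.0004]
collar [0.5218 0.1624 0.1013] [0.0002 0.0002]
mouth [ 0.5873 -0.1546  0.0943] [0.0006 0.0006]
holder fit [0.52081946 0.16033394 1.36891456] 158.90588235294118 [np.float64(639.0), np.float64(565.0)]
```

The views agree: holder/pin axis at (0.521, 0.160), tube mouth at (0.5873, -0.1547, 0.0945), axis n = (-0.1345, -0.4815, 0.866). Now moving above the pin.

```bash
python3 -m pendant '[[[-3,4,-2],[0,0,0]],[[-6,7.5,-3],[0,0,0]],[[-9.4,11.8,-4],[0,0,0]],[[-12.5,15.7,-4],[0,0,0]],[[-15.6,19.6,-4],[0,0,0]],[[-18.7,23.5,-4],[0,0,0]],[[-21.9,27.5,-4],[0,0,0]],[[-25,31.4,-4],[0,0,0]],[[-28.1,35.3,-4],[0,0,0]],[[-31.2,39.2,-4],[0,0,0]],[[-34.4,43.2,-4],[0,0,0]],[[-36.5,45.8,-4],[0,0,0]]]' 1
python3 -m pendant '[[[-1,1.3,0],[0,0,0]],[[-1,1.3,0],[0,0,0]],[[-1,1.3,0],[0,0,0]],[[-1,1.3,0],[0,0,0]],[[-1,1.3,0],[0,0,0]]]'
cat > st.py <<'E'
from workcell import *
import numpy as np,sys
from scipy.spatial.transform import Rotation as Ro
np.set_printoptions(precision=4,suppress=True)
s=read_state();q=s["eef_rot"];R=Ro.from_quat([q[1],q[2],q[3],q[0]]).as_matrix()
p=np.array(s["eef_pos"]);print("clk",s["clock"],"p",p,"w",s["grip_width"],"F",np.array(s["ft_force"]),"j",np.array(s["joint_positions"]));print(R)
if len(sys.argv)>3:
    t=np.array(sys.argv[1:4],float);print("shift tool cm",R.T@(t-p)*100)
E
python3 st.py .5212 .16 .138
```

```text
clock: 1.3
eef_pos: [0.5121, 0.1703, 0.2506]
eef_rot: [0.0, 0.784, 0.621, -0.0]
ft_force: [0.1, 1.4, -1.5]
grip_width: 0.0918
clock: 1.8
eef_pos: [0.5204, 0.162, 0.2506]
eef_rot: [-0.0, 0.783, 0.622, -0.0]
ft_force: [0.4, 0.2, 0.4]
grip_width: 0.0915
clk 1.8 p [0.5204 0.162  0.2506] w 0.09148062902357473 F [0.4256 0.1505 0.3742] j [-0.6136  0.248   0.2986  1.8349 -0.083   1.071   1.0599]
[[ 0.2252  0.9743 -0.0004]
 [ 0.9743 -0.2252  0.0005]
 [ 0.0004 -0.0005 -1.    ]]
shift tool cm [-0.1853  0.1301 11.2562]
```

```bash
python3 -m pendant '[[[-0.2,0.1,3],[0,0,0]],[[-0.2,0.1,6],[0,0,0]],[[-0.2,0.1,8.5],[0,0,0]],[[-0.2,0.1,10],[0,0,0]],[[-0.2,0.1,11.2],[0,0,0]],[[-0.2,0.1,11.2],[0,0,0]],[[-0.2,0.1,11.2],[0,0,0]]]'
python3 -m pendant '[[[0,0,0],[0,0,0]],[[0,0,0],[0,0,0]],[[0,0,0],[0,0,0]],[[0,0,0],[0,0,0]],[[0,0,0],[0,0,0]],[[0,0,0],[0,0,0]],[[0,0,0],[0,0,0]],[[0,0,0],[0,0,0]],[[0,0,0],[0,0,0]],[[0,0,0],[0,0,0]]]' 0.1 35
python3 st.py
python3 - <<'E'
from workcell import *
from h import *
f=lambda i:cv2.resize(i,(400,400),interpolation=cv2.INTER_CUBIC)
a=read_camera("scene");b=read_camera("top")
cv2.imwrite("pics/g1.png",np.hstack([f(a["pixels"][100:210,200:310]),f(b["pixels"][165:245,160:240])]))
E
```

```text
clock: 2.5
eef_pos: [0.522, 0.1588, 0.1391]
eef_rot: [0.0, 0.783, 0.622, 0.0]
ft_force: [-0.3, -0.5, 0.3]
grip_width: 0.092
clock: 3.5
eef_pos: [0.5218, 0.1584, 0.1386]
eef_rot: [-0.0, 0.784, 0.621, 0.0]
ft_force: [-0.3, 0.6, -0.4]
grip_width: 0.0149
clk 3.5 p [0.5218 0.1584 0.1386] w 0.01487550557477665 F [-0.2891  0.6316 -0.4298] j [-0.5818  0.3841  0.2786  1.9395 -0.1394  0.8362  1.1121]
[[ 0.2278  0.9737  0.0001]
 [ 0.9737 -0.2278  0.0001]
 [ 0.0001  0.0001 -1.    ]]
```

View pics/g1.png

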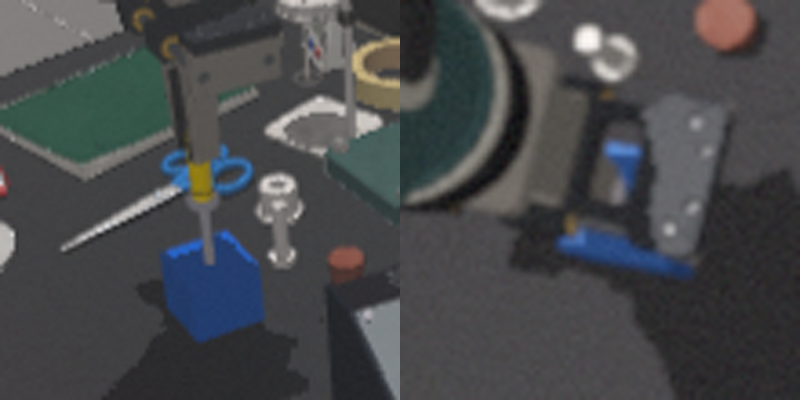

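The pin is gripped and stands upright. Before the tilted approach I'll check the vessel's position and lift the pin.

```bash
python3 -m pendant '[[[0,0,-0.5],[0,0,0]],[[0,0,-2],[0,0,0]],[[0,0,-4.5],[0,0,0]],[[0,0,-7.5],[0,0,0]],[[0,0,-10.5],[0,0,0]],[[0,0,-13.5],[0,0,0]],[[0,0,-15.5],[0,0,0]],[[0,0,-16.1],[0,0,0]],[[0,0,-16.1],[0,0,0]],[[0,0,-16.1],[0,0,0]]]'
python3 st.py
python3 - <<'E'
from h import *
for n in("scene","top"):
    P,ok=cloud(load(n+"0.npz"));q=P[ok&(P[...,1]<-.28)&(P[...,1]>-.5)&(P[...,0]>.35)&(P[...,0]<.6)&(P[...,2]>.05)&(P[...,2]<.23)]
    print(n,q.min(0).round(3),q.max(0).round(3));k=q[q[:,2]>.15];print(k.min(0).round(3),k.max(0).round(3))
from workcell import *
f=lambda i:cv2.resize(i,(400,400),interpolation=cv2.INTER_CUBIC)
a=read_camera("scene");b=read_camera("top")
cv2.imwrite("pics/g2.png",np.hstack([f(a["pixels"][60:200,180:320]),f(b["pixels"][150:250,130:230])]))
E
```

```text
clock: 4.6
eef_pos: [0.5211, 0.158, 0.2984]
eef_rot: [-0.0, 0.784, 0.621, -0.001]
ft_force: [0.4, 0.4, -0.8]
grip_width: 0.0149
clk 4.6 p [0.5211 0.158  0.2984] w 0.01494031378027585 F [ 0.3974  0.4221 -0.8477] j [-0.6192  0.2053  0.3089  1.775  -0.067   1.1735  1.0506]
[[ 0.2278  0.9737 -0.0018]
 [ 0.9737 -0.2278 -0.0008]
 [-0.0012 -0.0016 -1.    ]]
scene [ 0.451 -0.462  0.05 ] [ 0.532 -0.382  0.202]
[ 0.453 -0.46   0.15 ] [ 0.532 -0.382  0.202]
top [ 0.453 -0.461  0.05 ] [ 0.532 -0.382  0.203]
[ 0.455 -0.461  0.151] [ 0.53  -0.383  0.203]
```

View pics/g2.png

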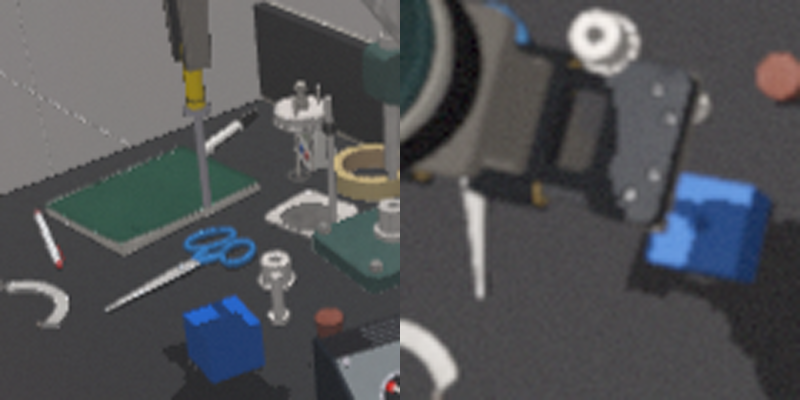

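```bash
python3 -m pendant '[[[-2,0.7,0],[0,0,0]],[[-5.5,1.9,0],[0,2,0]],[[-9.5,3.3,0],[0,5,0]],[[-13.5,4.6,0],[0,8,0]],[[-17.5,6,0],[0,12,0]],[[-21.5,7.4,0],[0,16,0]],[[-25.5,8.7,0],[-1,20,0]],[[-29.5,10.1,1],[-1,24,0]],[[-33.5,11.5,2],[-1.3,28,0]],[[-36.5,12.5,3.2],[-1.3,30,0]],[[-38,13,4],[-1.3,30,0]],[[-38.3,13.2,4],[-1.3,30,0]]]'
python3 -m pendant '[[[0,0,0],[0,0,0]],[[0,0,0],[0,0,0]],[[0,0,0],[0,0,0]],[[0,0,0],[0,0,0]]]'
python3 st.py .5619 -.2455 .2578
python3 - <<'E'
from workcell import *
from h import *
a=read_camera("scene");b=read_camera("top");np.savez("scene1.npz",**a);np.savez("top1.npz",**b)
f=lambda i:cv2.resize(i,(400,400),interpolation=cv2.INTER_CUBIC)
cv2.imwrite("pics/g3.png",np.hstack([f(a["pixels"][100:240,290:430]),f(b["pixels"][110:230,280:400])]))
E
```

```text
clock: 5.9
eef_pos: [0.5619, -0.2464, 0.2568]
eef_rot: [-0.153, 0.758, 0.599, 0.208]
ft_force: [0.4, -0.3, -0.8]
grip_width: 0.0146
clock: 6.3
eef_pos: [0.5636, -0.2432, 0.2606]
eef_rot: [-0.152, 0.756, 0.601, 0.21]
ft_force: [-0.2, -0.2, -0.7]
grip_width: 0.0147
clk 6.3 p [ 0.5636 -0.2432  0.2606] w 0.014726002575236907 F [-0.2288 -0.2205 -0.672 ] j [ 0.2431  0.5055  0.5204  1.6058 -0.7168  1.4178  2.3161]
[[ 0.189   0.9726  0.1352]
 [ 0.845  -0.2312  0.4822]
 [ 0.5003  0.0231 -0.8656]]
shift tool cm [-0.3656 -0.1158  0.1064]
```

View pics/g3.png

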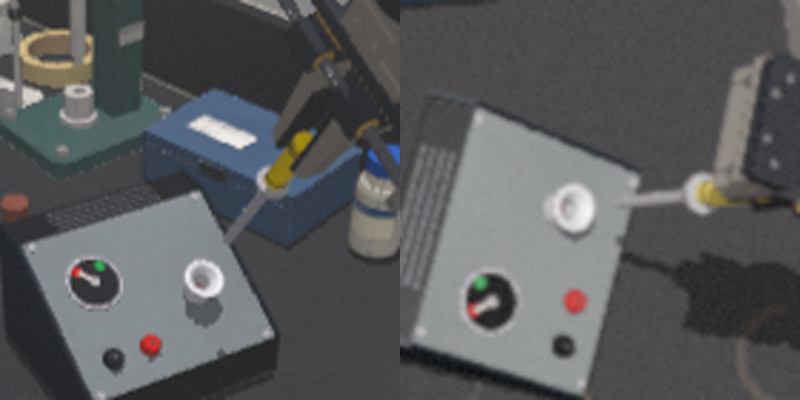

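The tip appears at about scene (369.2,184.3) and top (344,170.5). The collar is at scene (384.2,162.7) and top (369.7,167.5).

Run:
```python
from h import *
from workcell import *
from scipy.spatial.transform import Rotation as Ro
np.set_printoptions(precision=4,suppress=True)
cs=[load("scene1.npz"),load("top1.npz")]
t,e=tri(cs,((369.2,184.3),(344,170.5)));c,e2=tri(cs,((384.2,162.7),(369.7,167.5)))
print("tip",t,e,"collar",c,e2,"len",np.linalg.norm(c-t),"dir",(c-t)/np.linalg.norm(c-t))
s=read_state();q=s["eef_rot"];R=Ro.from_quat([q[1],q[2],q[3],q[0]]).as_matrix();p=np.array(s["eef_pos"])
pt=p+R[:,2]*.1286;pc=p+R[:,2]*.036
print("pred tip",pt,"collar",pc)
for n,x in(("tip",pt),("col",pc),("M",np.array([.5873,-.1547,.0945]))):
    print(n,[proj(k,x) for k in cs])
# shaft cloud between tip and collar + handle
for n,k in zip("st",cs):
    P,ok=cloud(k);d=P-pt;a=-d@R[:,2];r=np.linalg.norm(d+a[...,None]*R[:,2],axis=-1)
    for lo,hi in((.0,.03),(.03,.06),(.06,.088),(.096,.11)):
        m=ok&(a>lo)&(a<hi)&(r<.014)
        if m.any():
            o=(d[m])@R;print(n,lo,m.sum(),"off tool x,y mm",o[:,:2].mean(0)*1e3, "to cam",(R.T@(-k["R"].T@k["t"]-pt))[:2])
```

```text
tip [ 0.5805 -0.1794  0.1479] [np.float64(0.0006254389885056815), np.float64(0.0006254389885056438)] collar [ 0.5668 -0.2244  0.231 ] [np.float64(0.0007161647105263795), np.float64(0.0007161647105262328)] len 0.09544822364501808 dir [-0.144  -0.4706  0.8705]
pred tip [ 0.5807 -0.1819  0.149 ] collar [ 0.5682 -0.2265  0.2291]
tip [array([369.8604, 184.3705]), array([345.3003, 170.0676])]
col [array([385.7664, 163.5559]), array([370.3555, 167.246 ])]
M [array([361.0791, 197.4241]), array([332.072 , 172.4854])]
s 0.0 28 off tool x,y mm [-0.1916 -4.1179] to cam [-0.2294 -0.4542]
s 0.03 31 off tool x,y mm [-0.7807 -4.1376] to cam [-0.2294 -0.4542]
s 0.06 20 off tool x,y mm [-1.039  -4.2918] to cam [-0.2294 -0.4542]
s 0.096 37 off tool x,y mm [-3.4968 -6.8059] to cam [-0.2294 -0.4542]
t 0.0 26 off tool x,y mm [ 2.5652 -2.7271] to cam [ 0.4671 -0.1825]
t 0.03 33 off tool x,y mm [ 1.9259 -2.4626] to cam [ 0.4671 -0.1825]
t 0.06 19 off tool x,y mm [ 1.691  -2.0107] to cam [ 0.4671 -0.1825]
t 0.096 35 off tool x,y mm [ 4.7288 -3.5319] to cam [ 0.4671 -0.1825]
```

Run:
```python
from workcell import *
import numpy as np
from scipy.spatial.transform import Rotation as Ro
s=read_state();q=s["eef_rot"];R=Ro.from_quat([q[1],q[2],q[3],q[0]]).as_matrix();p=np.array(s["eef_pos"])
t=p+R@[.0004,-.0012,.1286];print((R.T@(np.array([.5873,-.1547,.0945])-t)*100).round(2), R[:,2])
```

```text
[-0.34  0.    6.11] [ 0.13530165  0.48199476 -0.8656642 ]
```

```bash
python3 -m pendant '[[[-0.2,0,1],[0,0,0]],[[-0.34,0,2],[0,0,0]],[[-0.34,0,3],[0,0,0]],[[-0.34,0,4],[0,0,0]],[[-0.34,0,5],[0,0,0]],[[-0.34,0,5.5],[0,0,0]],[[-0.34,0,5.5],[0,0,0]],[[-0.34,0,5.5],[0,0,0]],[[-0.34,0,5.5],[0,0,0]]]'
python3 - <<'E'
from workcell import *
from h import *
from scipy.spatial.transform import Rotation as Ro
np.set_printoptions(precision=4,suppress=True)
a=read_camera("scene");b=read_camera("top")
s=read_state();q=s["eef_rot"];R=Ro.from_quat([q[1],q[2],q[3],q[0]]).as_matrix();p=np.array(s["eef_pos"])
t=p+R@[.0004,-.0012,.1286];print((R.T@(np.array([.5873,-.1547,.0945])-t)*100))
f=lambda i:cv2.resize(i,(400,400),interpolation=cv2.INTER_CUBIC)
cv2.imwrite("pics/g4.png",np.hstack([f(a["pixels"][160:230,330:400]),f(b["pixels"][135:205,300:370])]))
E
```

```text
clock: 7.3
eef_pos: [0.57, -0.2216, 0.2107]
eef_rot: [-0.152, 0.757, 0.6, 0.21]
ft_force: [-0.1, -0.5, -0.6]
grip_width: 0.0148
[ 0.1336 -0.0161  0.656 ]
```

View pics/g4.png

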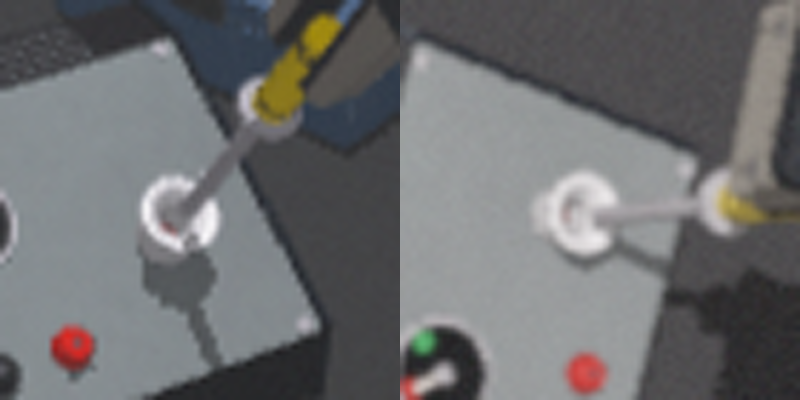

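The tip sits centred over the mouth in both views, so I'm going in.

```bash
python3 -m pendant '[[[0.07,0,0.3],[0,0,0]],[[0.07,0,0.6],[0,0,0]],[[0.07,0,0.9],[0,0,0]],[[0.07,0,1.2],[0,0,0]],[[0.07,0,1.5],[0,0,0]],[[0.07,0,1.8],[0,0,0]],[[0.07,0,2.1],[0,0,0]],[[0.07,0,2.4],[0,0,0]],[[0.07,0,2.4],[0,0,0]],[[0.07,0,2.4],[0,0,0]]]'
python3 st.py
```

```text
clock: 8.4
eef_pos: [0.5732, -0.2089, 0.1898]
eef_rot: [-0.152, 0.757, 0.6, 0.21]
ft_force: [0.3, -0.3, -1.0]
grip_width: 0.0149
clk 8.4 p [ 0.5732 -0.2089  0.1898] w 0.014923803228007893 F [ 0.2755 -0.2864 -1.0303] j [ 0.2104  0.5572  0.4852  1.6975 -0.7707  1.282   2.3575]
[[ 0.1917  0.9721  0.135 ]
 [ 0.8445 -0.2335  0.4819]
 [ 0.5     0.0216 -0.8658]]
```

```bash
python3 -m pendant '[[[0,0,0.2],[0,0,0]],[[0,0,0.4],[0,0,0]],[[0,0,0.6],[0,0,0]],[[0,0,0.8],[0,0,0]],[[0,0,1.0],[0,0,0]],[[0,0,1.0],[0,0,0]],[[0,0,1.0],[0,0,0]]]'
python3 -m pendant '[[[0,0,0.15],[0,0,0]],[[0,0,0.3],[0,0,0]],[[0,0,0.45],[0,0,0]],[[0,0,0.45],[0,0,0]],[[0,0,0.45],[0,0,0]]]'
python3 st.py
```

```text
clock: 9.1
eef_pos: [0.5746, -0.2045, 0.1814]
eef_rot: [-0.152, 0.757, 0.6, 0.21]
ft_force: [-0.3, -2.7, 2.8]
grip_width: 0.0149
clock: 9.6
eef_pos: [0.5753, -0.2024, 0.1775]
eef_rot: [-0.152, 0.757, 0.6, 0.21]
ft_force: [-0.1, -3.0, 5.1]
grip_width: 0.0147
clk 9.6 p [ 0.5753 -0.2024  0.1775] w 0.01474448146467842 F [-0.1416 -3.0496  5.0603] j [ 0.2044  0.5677  0.4779  1.7115 -0.7825  1.2576  2.3652]
[[ 0.1918  0.972   0.1358]
 [ 0.8448 -0.2339  0.4813]
 [ 0.4996  0.0224 -0.866 ]]
```

```bash
python3 -m pendant '[[[0,0,0.15],[0,0,0]],[[0,0,0.3],[0,0,0]],[[0,0,0.4],[0,0,0]],[[0,0,0.4],[0,0,0]],[[0,0,0.4],[0,0,0]]]'
python3 -m pendant '[[[0,0,0.1],[0,0,0]],[[0,0,0.2],[0,0,0]],[[0,0,0.2],[0,0,0]],[[0,0,0.2],[0,0,0]]]'
python3 st.py
```

```text
clock: 10.1
eef_pos: [0.5764, -0.2021, 0.1756]
eef_rot: [-0.15, 0.757, 0.6, 0.21]
ft_force: [-2.4, -6.0, 10.8]
grip_width: 0.0147
clock: 10.5
eef_pos: [0.5771, -0.2026, 0.1751]
eef_rot: [-0.149, 0.758, 0.6, 0.211]
ft_force: [-3.1, -10.1, 16.3]
grip_width: 0.0148
clk 10.5 p [ 0.5771 -0.2026  0.1751] w 0.014775113748416934 F [ -3.0683 -10.0942  16.2867] j [ 0.2034  0.5696  0.4777  1.7141 -0.7878  1.2485  2.3686]
[[ 0.192   0.9712  0.1412]
 [ 0.8458 -0.2368  0.4782]
 [ 0.4978  0.0276 -0.8668]]
```

Axial force has jumped to about 19 N with no further travel, so it is at the end stop. Holding and checking the dial.

```bash
python3 -m pendant '[[[0,0,0],[0,0,0]],[[0,0,0],[0,0,0]],[[0,0,0],[0,0,0]],[[0,0,0],[0,0,0]],[[0,0,0],[0,0,0]],[[0,0,0],[0,0,0]]]'
python3 - <<'E'
from workcell import *
from h import *
a=read_camera("scene");b=read_camera("top")
f=lambda i:cv2.resize(i,(400,400),interpolation=cv2.INTER_CUBIC)
cv2.imwrite("pics/g5.png",np.hstack([f(a["pixels"][160:240,300:380]),f(b["pixels"][145:220,290:365])]))
E
```

```text
clock: 11.1
eef_pos: [0.5771, -0.2026, 0.1751]
eef_rot: [-0.149, 0.758, 0.6, 0.211]
ft_force: [-2.7, -9.5, 16.4]
grip_width: 0.0153
```

View pics/g5.png

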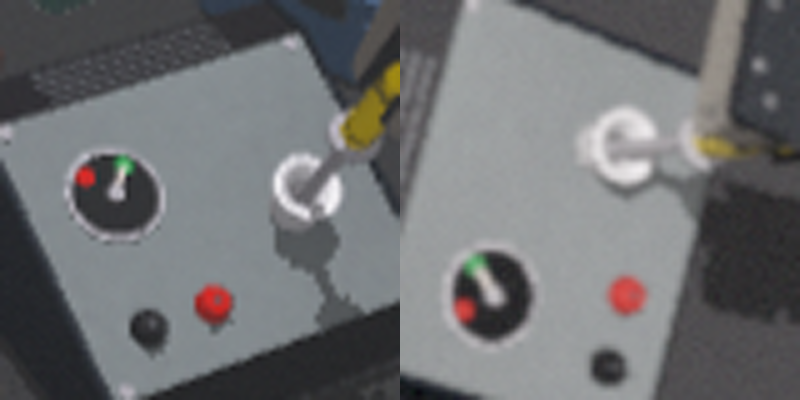

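The pointer is on green in both views. Withdrawing along the tube axis.

```bash
python3 -m pendant '[[[0,0,-0.5],[0,0,0]],[[0,0,-1],[0,0,0]],[[0,0,-1.7],[0,0,0]],[[0,0,-2.5],[0,0,0]],[[0,0,-3.5],[0,0,0]],[[0,0,-4.5],[0,0,0]],[[0,0,-6],[0,0,0]],[[0,0,-7.5],[0,0,0]],[[0,0,-9],[0,0,0]],[[0,0,-10],[0,0,0]],[[0,0,-10],[0,0,0]],[[0,0,-10],[0,0,0]]]'
python3 st.py .5215 .1585 .3000
```

```text
clock: 12.4
eef_pos: [0.5624, -0.2471, 0.2586]
eef_rot: [-0.152, 0.757, 0.6, 0.21]
ft_force: [0.0, -0.0, -1.1]
grip_width: 0.015
clk 12.4 p [ 0.5624 -0.2471  0.2586] w 0.015041464765261246 F [ 0.0216 -0.0039 -1.0595] j [ 0.2493  0.5102  0.521   1.6036 -0.7172  1.4192  2.3204]
[[ 0.1916  0.9721  0.135 ]
 [ 0.8444 -0.2334  0.4821]
 [ 0.5002  0.0216 -0.8656]]
shift tool cm [ 35.5385 -13.3534  15.4237]
```

```bash
python3 -m pendant '[[[1.8,-0.7,0.8],[0,0,0]],[[5.1,-1.9,2.2],[0.1,-2,0]],[[8.8,-3.3,3.8],[0.2,-5,0]],[[12.5,-4.7,5.4],[0.4,-8,0]],[[16.2,-6.1,7],[0.5,-12,0]],[[19.9,-7.5,8.6],[0.7,-16,0]],[[23.6,-8.9,10.2],[0.9,-20,0]],[[27.3,-10.3,11.8],[1,-24,0]],[[31,-11.7,13.4],[1.2,-28,0]],[[33.8,-12.7,14.7],[1.3,-30,0]],[[35.5,-13.3,15.4],[1.3,-30,0]],[[35.5,-13.3,15.4],[1.3,-30,0]]]'
python3 -m pendant '[[[0,0,0],[0,0,0]],[[0,0,0],[0,0,0]],[[0,0,0],[0,0,0]],[[0,0,0],[0,0,0]],[[0,0,0],[0,0,0]]]'
python3 st.py .5218 .1588 .2
python3 - <<'E'
from workcell import *
from h import *
from scipy.spatial.transform import Rotation as Ro
np.set_printoptions(precision=4,suppress=True)
a=read_camera("scene");b=read_camera("top")
s=read_state();q=s["eef_rot"];R=Ro.from_quat([q[1],q[2],q[3],q[0]]).as_matrix();p=np.array(s["eef_pos"])
pt=p+R[:,2]*.1286
for n,k in zip("st",(a,b)):
    P,ok=cloud(k);d=P-pt;z=-d@R[:,2];r=np.linalg.norm(d+z[...,None]*R[:,2],axis=-1)
    w=(-k["R"].T@k["t"]-pt);w=(w/np.linalg.norm(w)*.0031)[:2]; w=w/np.linalg.norm(w)*.0031
    for lo,hi in((-.012,0),(.0,.03),(.03,.06),(.06,.088)):
        m=ok&(z>lo)&(z<hi)&(r<.014)
        if m.any(): print(n,lo,m.sum(),"world xy axis off mm",(d[m].mean(0)[:2]-w)*1e3, "minz",z[m].min())
f=lambda i:cv2.resize(i,(400,400),interpolation=cv2.INTER_CUBIC)
cv2.imwrite("pics/g6.png",np.hstack([f(a["pixels"][90:190,205:305]),f(b["pixels"][150:250,130:230])]))
E
```

```text
clock: 13.6
eef_pos: [0.5206, 0.1624, 0.2991]
eef_rot: [-0.001, 0.781, 0.624, -0.001]
ft_force: [-0.5, -0.6, -1.3]
grip_width: 0.0147
clock: 14.1
eef_pos: [0.5221, 0.1571, 0.3]
eef_rot: [-0.0, 0.784, 0.621, 0.0]
ft_force: [1.0, -0.2, -0.4]
grip_width: 0.0147
clk 14.1 p [0.5221 0.1571 0.3   ] w 0.014733895008205303 F [ 0.9501 -0.195  -0.3929] j [-0.6592  0.2049  0.3589  1.7754 -0.0776  1.175   1.0623]
[[ 0.2291  0.9734  0.0001]
 [ 0.9734 -0.2291  0.0001]
 [ 0.0001  0.     -1.    ]]
shift tool cm [ 0.1596 -0.0706 10.0002]
s -0.012 1 world xy axis off mm [0.0346 2.318 ] minz -0.0021319564174015378
s 0.0 32 world xy axis off mm [-0.8961  0.6801] minz 0.001323492162807309
s 0.03 40 world xy axis off mm [-0.807   0.6302] minz 0.03016868080947556
s 0.06 32 world xy axis off mm [-1.1953 -0.3632] minz 0.06026266846919176
```

View pics/g6.png

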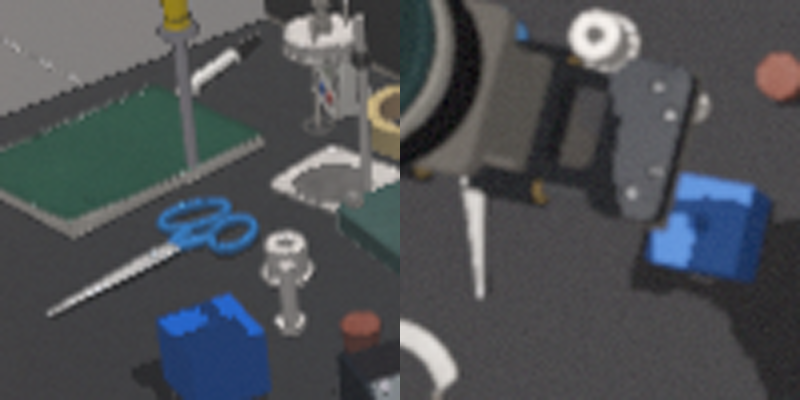

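The pin is upright with no slip. Lowering it to just above the holder and re-reading.

```bash
python3 -m pendant '[[[0.1,0,2],[0,0,0]],[[0.1,0,5],[0,0,0]],[[0.1,0,8],[0,0,0]],[[0.1,0,10],[0,0,0]],[[0.1,0,10.8],[0,0,0]],[[0.1,0,10.8],[0,0,0]],[[0.1,0,10.8],[0,0,0]],[[0.1,0,10.8],[0,0,0]]]'
for i in 1 2 3; do python3 -m pendant '[[[0,0,0],[0,0,0]]]'|grep eef_pos; done
python3 st.py .5219 .1586 .1387
```

```text
clock: 15.0
eef_pos: [0.5231, 0.1591, 0.1933]
eef_rot: [0.0, 0.784, 0.621, 0.001]
ft_force: [0.2, 0.3, -1.1]
grip_width: 0.0148
eef_pos: [0.5229, 0.159, 0.193]
eef_pos: [0.5226, 0.1589, 0.1926]
eef_pos: [0.5224, 0.1589, 0.1923]
clk 15.3 p [0.5224 0.1589 0.1923] w 0.014458292134639419 F [ 0.081  -0.1815 -1.1159] j [-0.6379  0.3163  0.3423  1.897  -0.129   0.9488  1.105 ]
[[ 0.2278  0.9737  0.0006]
 [ 0.9737 -0.2278  0.0004]
 [ 0.0005  0.0005 -1.    ]]
shift tool cm [-0.0435 -0.0418  5.3636]
```

```bash
python3 -m pendant '[[[0,0,0],[0,0,0]],[[0,0,0],[0,0,0]],[[0,0,0.4],[0,0,0]],[[0,0,0.8],[0,0,0]],[[0,0,1.2],[0,0,0]],[[0,0,1.5],[0,0,0]],[[0,0,1.8],[0,0,0]],[[0,0,1.8],[0,0,0]],[[0,0,1.8],[0,0,0]]]'
python3 st.py .5219 .1586 .1387
```

```text
clock: 16.2
eef_pos: [0.5223, 0.1588, 0.1739]
eef_rot: [0.0, 0.784, 0.621, -0.0]
ft_force: [0.0, -0.6, -0.1]
grip_width: 0.0147
clk 16.2 p [0.5223 0.1588 0.1739] w 0.014675098769476353 F [ 0.0376 -0.567  -0.1058] j [-0.6323  0.3399  0.3375  1.9131 -0.1401  0.9113  1.1143]
[[ 0.2279  0.9737 -0.    ]
 [ 0.9737 -0.2279 -0.0001]
 [-0.0001 -0.     -1.    ]]
shift tool cm [-0.027  -0.0301  3.5197]
```

The tip is 5 mm into the hole with no side force. Continuing down.

```bash
python3 -m pendant '[[[0,0,0.4],[0,0,0]],[[0,0,0.8],[0,0,0]],[[0,0,1.2],[0,0,0]],[[0,0,1.6],[0,0,0]],[[0,0,2],[0,0,0]],[[0,0,2.4],[0,0,0]],[[0,0,2.8],[0,0,0]],[[0,0,3.1],[0,0,0]],[[0,0,3.4],[0,0,0]],[[0,0,3.4],[0,0,0]],[[0,0,3.4],[0,0,0]]]'
python3 st.py .5219 .1586 .1387
```

```text
clock: 17.3
eef_pos: [0.5222, 0.1588, 0.1399]
eef_rot: [0.0, 0.784, 0.621, -0.0]
ft_force: [0.4, -0.3, -0.7]
grip_width: 0.0149
clk 17.3 p [0.5222 0.1588 0.1399] w 0.01486875891472313 F [ 0.3684 -0.3451 -0.6754] j [-0.6204  0.386   0.3262  1.9396 -0.1625  0.8411  1.1331]
[[ 0.2278  0.9737 -0.    ]
 [ 0.9737 -0.2278 -0.    ]
 [-0.     -0.     -1.    ]]
shift tool cm [-0.0259 -0.0273  0.1238]
```

Release, then straight up.

```bash
python3 -m pendant '[[[0,0,0.1],[0,0,0]],[[0,0,0.1],[0,0,0]],[[0,0,0.1],[0,0,0]]]'
python3 -m pendant '[[[0,0,0],[0,0,0]],[[0,0,0],[0,0,0]],[[0,0,0],[0,0,0]],[[0,0,0],[0,0,0]],[[0,0,0],[0,0,0]],[[0,0,0],[0,0,0]],[[0,0,0],[0,0,0]],[[0,0,0],[0,0,0]]]' 1
python3 -m pendant '[[[0,0,-1],[0,0,0]],[[0,0,-3],[0,0,0]],[[0,0,-6],[0,0,0]],[[0,0,-9],[0,0,0]],[[0,0,-12],[0,0,0]],[[0,0,-15],[0,0,0]],[[6,-8,-15],[0,0,0]],[[9,-12,-15],[0,0,0]],[[12,-16,-15],[0,0,0]],[[12,-16,-15],[0,0,0]],[[12,-16,-15],[0,0,0]],[[12,-16,-15],[0,0,0]]]'
python3 - <<'E'
from workcell import *
from h import *
a=read_camera("scene");b=read_camera("top")
f=lambda i:cv2.resize(i,(400,300),interpolation=cv2.INTER_CUBIC)
A,B=a["pixels"],b["pixels"]
cv2.imwrite("pics/g7.png",np.vstack([np.hstack([f(A),f(B)]),np.hstack([f(A[120:240,235:395]),f(B[150:240,180:300+50])])]))
for n,k in(("scene",a),("top",b)):
    o=load(n+"0.npz")["pixels"];print(n,[proj(k,[.521,.16,.16])])
E
```

```text
clock: 17.6
eef_pos: [0.5223, 0.1588, 0.139]
eef_rot: [0.0, 0.784, 0.621, 0.0]
ft_force: [0.4, 0.5, -1.1]
grip_width: 0.0149
clock: 18.4
eef_pos: [0.5222, 0.1588, 0.1389]
eef_rot: [-0.0, 0.784, 0.621, -0.0]
ft_force: [0.4, -0.5, -0.2]
grip_width: 0.077
clock: 19.6
eef_pos: [0.3933, 0.3127, 0.2896]
eef_rot: [0.0, 0.783, 0.622, 0.0]
ft_force: [-0.3, -1.2, 1.1]
grip_width: 0.092
scene [array([252.92020169, 134.76931677])]
top [array([190.94889956, 198.80807876])]
```

View pics/g7.png

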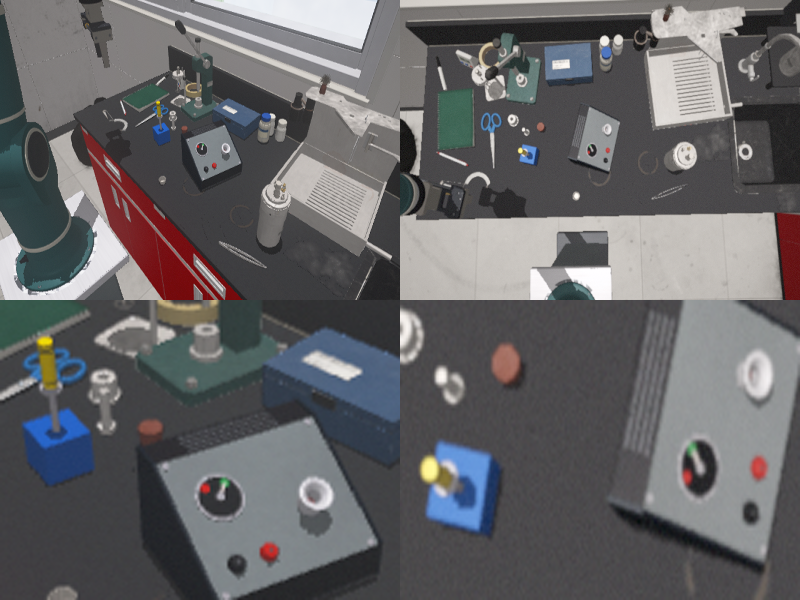

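The pin stands in the holder with its handle top where it started, the pointer is on green, the plunger is back out, and the bystanders are where they were. Handing in.

```bash
python3 -m pendant '[[[0,0,0],[0,0,0]],[[0,0,0],[0,0,0]]]'; python3 -c "
from workcell import *
print(hand_in())"
```

```text
clock: 19.9
eef_pos: [0.3947, 0.311, 0.289]
eef_rot: [0.0, 0.784, 0.62, 0.0]
ft_force: [0.1, -0.4, -0.3]
grip_width: 0.0919
the job is handed in; nothing more can be done
None
```

The unit is reset and the job is handed in, at 19.9 s on the robot's clock. I took the pin from its holder, pushed the plunger down the guard tube to its end stop and held it there for more than 0.6 s. Axial force on the stop was about 19 N. Then I stood the pin back in its holder, let go and backed the arm away.

**Last checks by camera:**
- **Pointer:** on the green mark in both views.
- **Pin:** upright in its hole, with the handle top back at its starting pixels by eye.
- **Bystanders:** all look unmoved by eye; I did not measure them.
- **Gripper:** open and clear of everything, with wrist force close to zero.

**Not directly measured:** plunger travel and spring-back. I judged full travel from the end-stop force and the pointer, and spring-back only from withdrawing the pin.

**Disagreements:** while the arm settled, TCP readings differed by 1–2 mm, and up to 5 mm straight after the long move back. The camera estimate of the tip was 1–2.5 mm off the prediction. Neither caused any contact going into the tube or the hole.

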